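# Sort the wax tins by weight

### The job

Three look-alike wax tins, one full, one half used and one empty, can be told apart only by their weight; one of them stands in the square well of the vanity case under the leaning mirror, the other two on the trunk. Feel how heavy they are and finish with the full one standing in that well, the half-used one standing wholly on the cork coaster, and the empty one standing in the red tray. Never let a tin tip over, and leave the other toilet things where they are.

Things in the scene. Friction and masses are not known exactly. Their poses are not given: they have to be found in the camera images.
- tin_a: one of three identical round wax tins: silver canister with a yellow band and green lid, 52 diameter, 66 tall, closed for good; origin at the centre of its underside, z up. It starts in the well of the case. Any of the three may be the full, half-used or empty one (about 420, 270 and 120 g in all); the filling cannot be seen. Stay upright while carrying it
- tin_b: one of three identical round wax tins: silver canister with a yellow band and green lid, 52 diameter, 66 tall, closed for good; origin at the centre of its underside, z up. It starts on the trunk top. Any of the three may be the full, half-used or empty one (about 420, 270 and 120 g in all); the filling cannot be seen. Stay upright while carrying it
- tin_c: one of three identical round wax tins: silver canister with a yellow band and green lid, 52 diameter, 66 tall, closed for good; origin at the centre of its underside, z up. It starts on the trunk top. Any of the three may be the full, half-used or empty one (about 420, 270 and 120 g in all); the filling cannot be seen. Stay upright while carrying it
- case: white plastic vanity case, fixed, 260 (x) by 200 (y), walls 30 high, floor 4; origin at the centre of its underside. The open lid with mirror, hinged along its +y edge (y 96, z 30), 160 long, leans 22 degrees over the case; free edge at y 36, z 178. It overhangs the well: no room for an upright gripper; tilt it, fingers pointing to +y, closing along x. Comb, clips, tweezer in the -y half
- well (a point): centre of the floor of the case's square well, 106 (x) by 92 (y) inside, dividers 18 high round it (30 high at the hinge side); axes as the case's, 48 to +y of its middle, 4 above the trunk top
- coaster: round cork coaster, fixed, 96 diameter, 6 thick; origin at the centre of its underside
- tray: square red open tray, fixed, 134 by 134 outside, walls 5 thick and 22 high, floor 5 thick; origin at the centre of its underside, sides along its x and y
- comb: grey comb in the case, 150 (x) by 28 by 5 high; origin at its underside. Leave alone
- clip_tray: slotted tray of hair clips in the case, 80 (x) by 60 by 13 high; origin at the centre of its underside. Leave alone
- tweezer: steel tweezer in the case, 95 (x) by 10 by 4 high; origin at its underside. Leave alone
- jar: round green glass jar with white twist cap, 58 diameter, 50 tall; origin at the centre of its underside. Leave alone
- polish: nail-polish bottle, red with a black cap, 32 diameter, 60 tall; origin at the centre of its underside. Leave alone
- compact: round orange powder compact, 64 diameter, 14 thick; origin at the centre of its underside. Leave alone
- brush: hairbrush, 190 long (handle to its -x), 45 wide, 30 high; origin at its underside between handle and head. Leave alone
There are look-alikes about, which are no part of the job. Of the things that look like the coaster, take the one that is farthest from the robot's base at the start. What is shaped like the tin_a but pink is not meant.

How it is judged:
At the end, for the whole second after the job is handed in: Full tin (rests with over 3.4 N) on the floor of the well; half-used (1.9 to 3.4 N) on the coaster, axis within 23 mm of its centre; empty (under 1.9 N) on the floor of the red tray; all upright within 7 degrees and at rest (((x of tin_a in the frame of well between -0.032 and 0.032 m and y of tin_a in the frame of well between -0.028 and 0.028 m and z of tin_a in the frame of well below 0.006 m and contact force between tin_a and case above 3.4 N) or (x of tin_b in the frame of well between -0.032 and 0.032 m and y of tin_b in the frame of well between -0.028 and 0.028 m and z of tin_b in the frame of well below 0.006 m and contact force between tin_b and case above 3.4 N) or (x of tin_c in the frame of well between -0.032 and 0.032 m and y of tin_c in the frame of well between -0.028 and 0.028 m and z of tin_c in the frame of well below 0.006 m and contact force between tin_c and case above 3.4 N)) and ((horizontal distance between tin_a and coaster below 0.023 m and contact force between tin_a and coaster between 1.9 and 3.4 N) or (horizontal distance between tin_b and coaster below 0.023 m and contact force between tin_b and coaster between 1.9 and 3.4 N) or (horizontal distance between tin_c and coaster below 0.023 m and contact force between tin_c and coaster between 1.9 and 3.4 N)) and ((x of tin_a in the frame of tray between -0.042 and 0.042 m and y of tin_a in the frame of tray between -0.042 and 0.042 m and contact force between tin_a and tray between 0.4 and 1.9 N) or (x of tin_b in the frame of tray between -0.042 and 0.042 m and y of tin_b in the frame of tray between -0.042 and 0.042 m and contact force between tin_b and tray between 0.4 and 1.9 N) or (x of tin_c in the frame of tray between -0.042 and 0.042 m and y of tin_c in the frame of tray between -0.042 and 0.042 m and contact force between tin_c and tray between 0.4 and 1.9 N)) and angle between each of tin_a, tin_b, tin_c's own z axis and vertical below 0.12 rad and linear speed of each of tin_a, tin_b, tin_c below 0.02 m/s); the robot touches nothing.
It fails at once if a tin is tipped over (leans more than 45 degrees) (angle between any of tin_a, tin_b, tin_c's own z axis and vertical above 0.79 rad).
It fails at once if another toilet thing is moved by more than 20 mm (distance of any of comb, clip_tray, tweezer, jar, polish, compact, brush from where it was at the start of the episode above 0.02 m).
It also fails if it takes over 72 s, if anything falls off the work surface, if the arm or the gripper's body presses on something with over 40 N, if the wrist force passes 120 N, or if a joint passes its speed limit or range.

### The arm

A 7-joint arm with a two-finger parallel gripper is mounted at the origin on the work surface. World frame = base frame: x ahead of the robot, y to its left, z up, the work surface at z = 0. Lengths are in m, angles in rad, forces in N, time in s.
With the tool pointing down it reaches from about 0.4 to 0.85 m from the base axis. Payload 4.5 kg.
Tool frame: the origin (TCP) lies at the very end of the fingers, on their centre line; the grasp point (between the pads) lies 19 mm behind it; z points along the fingers, y is the line along which they close (so a half turn about z gives the same grasp; the last joint's range is limited). The gripper opens to 88 mm and grips with 3 to 60 N. Pads are 18 mm wide; open, the fingers measure 123 mm over their backs; the gripper's body (75 mm by 187 mm) begins 45 mm behind the grasp point.
Start: joints at [-1.133, 0.689, -0.195, 1.565, 0.157, 0.902, -0.215], TCP at [0.246, 0.575, 0.239] pointing down, gripper open.
Joint ranges: [-3.01, 3.01], [-0.46, 2.08], [-1.47, 1.51], [0.13, 2.56], [-1, 4.14], [0.04, 2.09], [-2.66, 2.66]. Speed limits (rad/s): [2.57, 2.57, 3.14, 3.14, 3.14, 3.14, 3.14].

### API

Orientations are given as a unit quaternion [x, y, z, w].
In Python, from plant import r gives the robot as it stands. The module is installed in compiled form; this text tells all that it offers.
- The arm moves only by the shell command python3 -m pendant 'ROWS' [FORCE]. ROWS is JSON, one flat list of numbers, 7 for each row, row after row: the opening, from 0 (shut) to 1 (fully open), then the shift along the tool's x, y, z scaled (see below), then the turn, a rotation vector about the tool's x, y, z scaled (see below). A call has 1 to 12 rows; each row is the pose to reach, as a shift and turn from the pose commanded when the call began, along the tool's axes at that moment; what a row does not reach only later rows make up. The controller multiplies each number of a shift by 0.15 m and each number of a turn by pi/2 rad. A row lasts 1/10 s, in which the tool goes at most 50 mm and 8.59 degrees, less where a joint would pass 70% of its speed; a pose out of reach is approached as far as the arm can. A call with a number of a shift or a turn outside -1 to 1 is refused whole. A call with a gripper value outside its range is refused whole. The fingers move at their own pace and stop on an object; FORCE is the grip in N (left out, the last holds). Time passes only in rows, so rows that repeat a pose let the fingers close. It gives the time, the measured TCP pose, the force, the opening and the grip force at its end, in the units of the state.
- r.get_state(): the state, without advancing time (a new reading comes with each control period).
- r.snapshot(name): name is "side" or "top" or "wrist"; returns a dict with "img" (400x640x3 uint8, red, green, blue), "mtx" (3x3 intrinsics, pixels), "cam_to_world" (4x4, takes a point from camera to world coordinates). Camera axes: x right, y up, looking along -z (the intrinsics and any distortion apply to the point x, -y, -z); pixel columns grow to the right and rows downward; lengths in m; the calibration is good to about 2 mm. A picture is of the moment at which its call begins. There is no depth.
- r.finish_job(): hands the job in; it is judged then, once.
The state is a dict: "clock": time; "q": joint angles; "qd": joint speeds; "joint_torque": joint torques, N m; "tool_pos": TCP position; "eef_rot": TCP orientation; "contact_force": force on the tool from outside, world axes, zero at the start; "moment": the same for the moment, N m; "opening": opening from 0.0 (shut) to 1.0 (fully open); "finger_force": force on a finger pad.
Only numpy, scipy, OpenCV 4.12 (cv2) and the standard library are available. Lean on these libraries where they do the work, as an engineer would, in place of code of your own. Each camera call takes 0.05 s, during which the arm holds its last target. There are 200 camera calls.

## Working session

There is one attempt and no reset: what is moved stays moved. The work goes in short steps, Python scripts to look and compute and a shell command to move; the robot and the scene stay as the last step left them, time stands still between calls to the robot, and variables do not carry over. Pictures are saved under pics/ and viewed, at most 10 in all, crops included, and the job is handed in when it is done.

```bash
mkdir -p pics; python3 - <<'E'
from plant import r
import cv2,pickle
d={}
for n in("top","side"):
    s=r.snapshot(n);d[n]=s;cv2.imwrite(f"pics/{n}0.png",s["img"][:,:,::-1]);print(n,s["mtx"].round(1).tolist(),s["cam_to_world"].round(3).tolist(),[k for k in s])
pickle.dump(d,open("s0.pkl","wb"));st=r.get_state();print({k:(v if not hasattr(v,'round') else v.round(3)) for k,v in st.items()})
E
```

```text
top [[435.7, 0.0, 323.2], [0.0, 435.7, 194.1], [0.0, 0.0, 1.0]] [[0.024, 0.988, -0.151, 0.377], [-1.0, 0.023, -0.008, -0.029], [-0.004, 0.151, 0.988, 1.206], [0.0, 0.0, 0.0, 1.0]] ['img', 'mtx', 'cam_to_world']
side [[487.5, 0.0, 317.6], [0.0, 487.5, 199.3], [0.0, 0.0, 1.0]] [[0.753, 0.338, -0.564, -0.469], [-0.657, 0.386, -0.647, -1.143], [-0.001, 0.858, 0.513, 0.946], [0.0, 0.0, 0.0, 1.0]] ['img', 'mtx', 'cam_to_world']
{'clock': 0.1, 'q': array([-1.133,  0.69 , -0.195,  1.566,  0.157,  0.902, -0.215]), 'qd': array([ 0.   , -0.002,  0.   , -0.003,  0.   ,  0.001, -0.   ]), 'joint_torque': array([-3.0000e-03, -5.2851e+01, -1.2720e+00, -1.5384e+01, -5.3000e-02,
        2.0000e-03,  0.0000e+00]), 'tool_pos': array([0.245, 0.574, 0.238]), 'eef_rot': array([ 0.2  ,  0.98 , -0.001, -0.   ]), 'contact_force': array([ 0.681, -0.609,  0.43 ]), 'moment': array([-0.034, -0.038, -0.067]), 'finger_force': 0.0, 'opening': 0.9993563809326289}
```

View pics/top0.png

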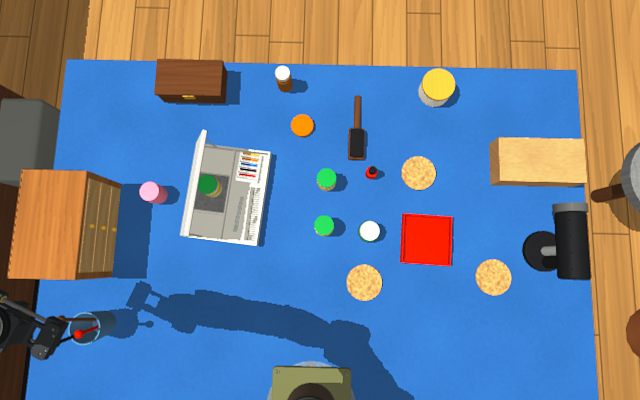

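View pics/side0.png

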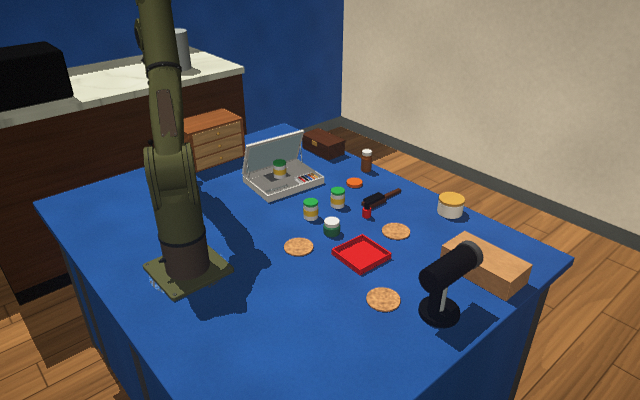

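Top view: green-lidded tins at (326,179), (324,225), and one in the case (208,184). The pink look-alike is at (152,192) and is not meant. The white-capped jar at (370,231) is not a tin either. There are three cork discs at (419,173), (364,282) and (493,277), and the red tray is at (427,240). I'll check these in an enlarged crop.

```bash
cat > h.py <<'E'
import numpy as np
def pix(s,u,v,z):
    K,T=s["mtx"],s["cam_to_world"]
    a=np.linalg.solve(K,[u,v,1.]);d=T[:3,:3]@[a[0],-a[1],-a[2]];o=T[:3,3]
    return (o+d*(z-o[2])/d[2])
def proj(s,p):
    T=s["cam_to_world"];c=T[:3,:3].T@(np.array(p)-T[:3,3]);q=s["mtx"]@[c[0],-c[1],-c[2]];return q[:2]/q[2]
E
python3 - <<'E'
import pickle,cv2
from h import *
d=pickle.load(open("s0.pkl","rb"));t=d["top"]
for n,u,v,z in [("c1",419,173,.006),("c2",364,282,.006),("c3",493,277,.006),("b",326,179,.066),("c",324,225,.066),("a",208,184,.07),("tray",427,240,.02)]:
    p=pix(t,u,v,z);print(n,p.round(3),np.hypot(*p[:2]).round(3))
im=t["img"][120:310,175:455,::-1];cv2.imwrite("pics/c1.png",cv2.resize(im,None,fx=2.85,fy=2.85,interpolation=cv2.INTER_CUBIC))
E
```

```text
c1 [ 0.627 -0.287  0.006] 0.69
c2 [ 0.324 -0.135  0.006] 0.351
c3 [ 0.345 -0.484  0.006] 0.594
b [ 0.593 -0.026  0.066] 0.593
c [ 0.47  -0.024  0.066] 0.471
a [0.571 0.286 0.07 ] 0.639
tray [ 0.44  -0.303  0.02 ] 0.534
```

View pics/c1.png

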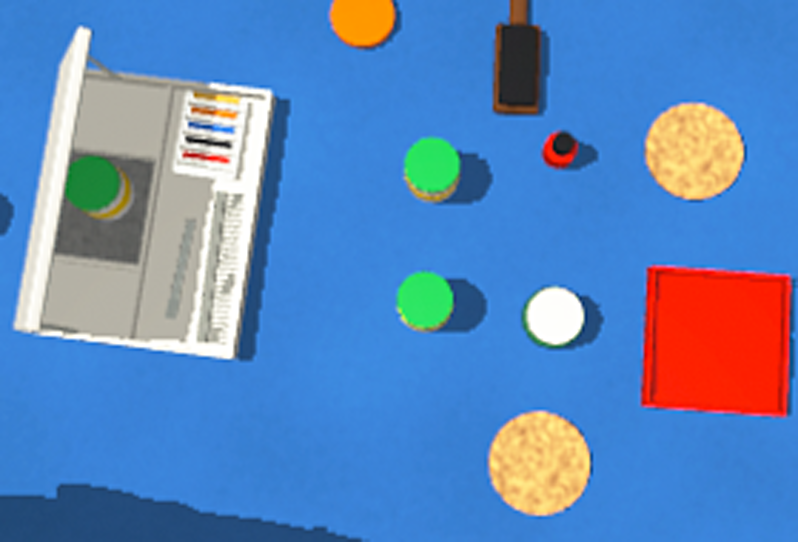

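The crop confirms the tins are green-lidded; the pink one is outside the crop. The lids in the crop are at (432,166), (425,300) and (94,183). The coaster farthest from the base is the one at crop (694,151), 0.69 m away. I'll refine these positions and work out the first moves.

```bash
cat >> h.py <<'E'
from scipy.spatial.transform import Rotation as R
def rot(az,t):
    a,t=np.radians([az,t]);z=np.array([np.sin(t)*np.cos(a),np.sin(t)*np.sin(a),-np.cos(t)]);y=np.array([np.sin(a),-np.cos(a),0])
    return np.c_[np.cross(y,z),y,z]
def plan(wps,start=None):
    """wps: (gx,gy,gz,az,tilt) grasp point targets; prints shift,turn from the current pose (all relative to it)"""
    if start is None:
        from plant import r
        s=r.get_state();p=np.array(s["tool_pos"]);M=R.from_quat(s["eef_rot"]).as_matrix();print("t",s["clock"],"g",(p-.019*M[:,2]).round(4),"F",np.round(s["contact_force"],2),"op",round(s["opening"],3),"ff",round(s["finger_force"],1))
    else: M=rot(*start[3:]);p=np.array(start[:3])+.019*M[:,2]
    for w in wps:
        N=rot(*w[3:]);tp=np.array(w[:3])+.019*N[:,2]
        print(w,"shift",(M.T@(tp-p)/.15).round(3),"turn",(R.from_matrix(M.T@N).as_rotvec()/(np.pi/2)).round(3))
E
python3 - <<'E'
import pickle
from h import *
d=pickle.load(open("s0.pkl","rb"));t=d["top"];c=lambda x,y,z:pix(t,175+x/2.85-.3,120+y/2.85-.3,z)
P={k:c(*v) for k,v in dict(b=(432,166,.066),c=(425,300,.066),a=(94,183,.07),coaster=(694,151,.006),jar=(555,315,.05),polish=(564,145,.06),tr1=(649,266,.022),tr2=(792,273,.022),tr3=(788,415,.022),tr4=(642,405,.022),k1=(272,90,.03),k2=(235,358,.03)).items()}
for k,v in P.items(): print(k,v.round(4))
print("tray",np.mean([P[f"tr{i}"] for i in(1,2,3,4)],0).round(4))
e=P["k1"]-P["k2"];print(np.hypot(*e[:2]),np.degrees(np.arctan2(e[1],e[0])))
ex=e/np.linalg.norm(e);ey=np.array([-ex[1],ex[0],0]);m=(P["k1"]+P["k2"])/2;w=m+ey*148;w=m+ey*.148
print("well",w.round(4),"a in well",(P["a"]-w)@ex,(P["a"]-w)@ey)
for k,z in dict(b=.066,c=.066,a=.07,coaster=.006).items(): print(k,proj(d["side"],[*P[k][:2],z]).round(1))
for sx in(-1,1):
  for sy in(-1,1):
    q=w+ex*sx*.053+ey*sy*.046; u=proj(t,[*q[:2],.018]); print("well corner crop",((u-[175,120])*2.85).round(0))
plan([(.590,-.026,.22,90,0)])
E
```

```text
b [ 0.5957 -0.0269  0.066 ]
c [ 0.4703 -0.0234  0.066 ]
a [0.5715 0.287  0.07  ]
coaster [ 0.6282 -0.2843  0.006 ]
jar [ 0.4605 -0.1445  0.05  ]
polish [ 0.6199 -0.1507  0.06  ]
tr1 [ 0.5116 -0.2369  0.022 ]
tr2 [ 0.5081 -0.3735  0.022 ]
tr3 [ 0.3738 -0.3669  0.022 ]
tr4 [ 0.3798 -0.2299  0.022 ]
k1 [0.6742 0.1306 0.03  ]
k2 [0.4143 0.1544 0.03  ]
tray [ 0.4433 -0.3018  0.022 ]
0.2610420706314181 -5.233430665248088
well [0.5578 0.2899 0.03  ] a in well 0.013969925147672745 -0.001603660518182297
b [336.5 189.6]
c [309.6 200.9]
a [278.8 161.6]
coaster [394.8 230.1]
well corner crop [142. 265.]
well corner crop [ 48. 254.]
well corner crop [158. 157.]
well corner crop [ 65. 147.]
t 0.1 g [0.2454 0.5743 0.257 ] F [ 0.68 -0.61  0.43] op 0.999 ff 0.0
(0.59, -0.026, 0.22, 90, 0) shift [-3.685 -2.777  0.252] turn [-0.001  0.001  0.743]
```

```bash
P="python3 -m pendant"
$P '[1,-0.46,-0.35,0,0,0,0, 1,-0.92,-0.69,0,0,0,0, 1,-0.92,-0.69,0,0,0,0, 1,-0.92,-0.69,0,0,0,0, 1,-0.92,-0.69,0,0,0,0]' 20
$P '[1,-0.46,-0.35,0,0,0,0, 1,-0.92,-0.69,0,0,0,0, 1,-0.92,-0.69,0,0,0,0, 1,-0.92,-0.69,0,0,0,0, 1,-0.92,-0.69,0,0,0,0]'
$P '[1,-0.46,-0.35,0,0,0,0, 1,-0.92,-0.69,0,0,0,0, 1,-0.92,-0.69,0,0,0,0, 1,-0.92,-0.69,0,0,0,0, 1,-0.92,-0.69,0,0,0,0]'
$P '[1,-0.92,-0.69,0,0,0,0.743, 1,-0.92,-0.69,0,0,0,0.743, 1,-0.92,-0.69,0,0,0,0.743, 1,-0.92,-0.69,0,0,0,0.743, 1,-0.92,-0.69,0,0,0,0.743, 1,-0.92,-0.69,0,0,0,0.743, 1,-0.92,-0.69,0,0,0,0.743, 1,-0.92,-0.69,0,0,0,0.743, 1,-0.92,-0.69,0,0,0,0.743, 1,-0.92,-0.69,0,0,0,0.743]'
python3 -c "
from h import *
plan([(.5957,-.0269,.12,90,0),(.5957,-.0269,.045,90,0)])"
```

```text
clock: 0.6
tool_pos: [0.3346, 0.4207, 0.2384]
eef_rot: [0.204, 0.979, -0.002, 0.001]
contact_force: [0.1, 0.8, -0.1]
opening: 1.005
finger_force: 0.0
clock: 1.1
tool_pos: [0.4198, 0.2731, 0.2385]
eef_rot: [0.203, 0.979, -0.001, 0.0]
contact_force: [-0.5, 0.4, -0.2]
opening: 0.998
finger_force: 0.0
clock: 1.6
tool_pos: [0.5059, 0.1249, 0.2384]
eef_rot: [0.203, 0.979, -0.0, 0.0]
contact_force: [-0.5, 1.3, 0.1]
opening: 0.997
finger_force: 0.0
clock: 2.6
tool_pos: [0.5906, -0.0198, 0.2385]
eef_rot: [0.705, 0.709, 0.0, -0.001]
contact_force: [-0.1, 0.6, -0.6]
opening: 1.0
finger_force: 0.0
t 2.6 g [ 0.5906 -0.0198  0.2575] F [-0.1   0.64 -0.59] op 1.0 ff 0.0
(0.5957, -0.0269, 0.12, 90, 0) shift [-0.049  0.034  0.917] turn [-0.    -0.001  0.004]
(0.5957, -0.0269, 0.045, 90, 0) shift [-0.05   0.034  1.417] turn [-0.    -0.001  0.004]
```

```bash
P="python3 -m pendant"
$P '[1,-0.05,0.034,0.3,0,0,0, 1,-0.05,0.034,0.6,0,0,0, 1,-0.05,0.034,0.92,0,0,0, 1,-0.05,0.034,0.92,0,0,0]' 20
$P '[1,0,0,0.2,0,0,0, 1,0,0,0.4,0,0,0, 1,0,0,0.5,0,0,0, 1,0,0,0.5,0,0,0, 0.3,0,0,0.5,0,0,0, 0.3,0,0,0.5,0,0,0, 0.3,0,0,0.5,0,0,0, 0.3,0,0,0.5,0,0,0, 0.3,0,0,0.5,0,0,0, 0.3,0,0,0.5,0,0,0]' 20
$P '[0.3,0,0,-0.1,0,0,0, 0.3,0,0,-0.2,0,0,0, 0.3,0,0,-0.2,0,0,0, 0.3,0,0,-0.2,0,0,0, 0.3,0,0,-0.2,0,0,0]'
for i in 1 2; do python3 -m pendant '[0.3,0,0,0,0,0,0]' | grep contact; done
python3 -c "
from h import *
plan([])"
```

```text
clock: 3.0
tool_pos: [0.5907, -0.0286, 0.0947]
eef_rot: [0.706, 0.708, -0.004, -0.005]
contact_force: [-1.8, 1.0, -0.2]
opening: 0.997
finger_force: 0.0
clock: 4.0
tool_pos: [0.5968, -0.0302, 0.0265]
eef_rot: [0.707, 0.707, 0.001, 0.001]
contact_force: [1.0, -0.4, 5.2]
opening: 0.579
finger_force: 19.9
clock: 4.5
tool_pos: [0.5951, -0.0303, 0.0555]
eef_rot: [0.707, 0.707, -0.0, -0.0]
contact_force: [-0.2, -0.4, -3.6]
opening: 0.577
finger_force: 19.8
contact_force: [0.9, -0.3, -3.4]
contact_force: [0.2, -0.7, -3.3]
t 4.7 g [ 0.5953 -0.0303  0.0742] F [ 0.19 -0.67 -3.31] op 0.579 ff 19.8
```

```bash
cat >> h.py <<'E'
def avg(n=6):
    from plant import r
    F=[]
    for i in range(n): r.snapshot("wrist"); s=r.get_state();F.append(s["contact_force"])
    F=np.array(F);print("F",F.mean(0).round(2),"sd",F.std(0).round(2),"tq",np.round(s["joint_torque"],2),"q",np.round(s["q"],2))
E
python3 -c "
from h import *
avg(10)"
python3 -m pendant '[0.3,0,0,0.1,0,0,0, 0.3,0,0,0.195,0,0,0, 0.3,0,0,0.195,0,0,0, 1,0,0,0.195,0,0,0, 1,0,0,0.195,0,0,0, 1,0,0,0.195,0,0,0, 1,0,0,-0.2,0,0,0, 1,0,0,-0.4,0,0,0, 1,0,0,-0.4,0,0,0, 1,0,0,-0.4,0,0,0, 1,0,0,-0.4,0,0,0]'
python3 -c "
from h import *
avg(6)
plan([(.4703,-.0250,.105,90,0)])"
```

```text
F [ 0.04  0.03 -2.6 ] sd [0.4  0.43 0.6 ] tq [ 0.000e+00 -5.653e+01  2.180e+00 -8.930e+00 -3.000e-02  2.000e-02
 -0.000e+00] q [-0.05  0.91  0.04  1.78 -0.07  0.45  0.04]
clock: 6.3
tool_pos: [0.5947, -0.0301, 0.1149]
eef_rot: [0.707, 0.707, -0.001, -0.001]
contact_force: [-0.2, -0.4, -0.5]
opening: 0.998
finger_force: 0.0
F [ 0.02  0.42 -0.1 ] sd [0.58 0.45 0.47] tq [-0.000e+00 -5.331e+01  2.100e+00 -1.048e+01 -3.000e-02  3.000e-02
  0.000e+00] q [-0.06  0.82  0.05  1.76 -0.07  0.56  0.04]
t 6.6 g [ 0.5952 -0.0303  0.1339] F [-0.15  0.09 -0.07] op 0.995 ff 0.0
(0.4703, -0.025, 0.105, 90, 0) shift [ 0.035 -0.832  0.194] turn [-0.001 -0.    -0.   ]
```

```bash
P="python3 -m pendant"
$P '[1,0,-0.4,0,0,0,0, 1,0,-0.83,0.1,0,0,0, 1,0.03,-0.83,0.2,0,0,0, 1,0.03,-0.83,0.4,0,0,0, 1,0.03,-0.83,0.6,0,0,0, 1,0.03,-0.83,0.6,0,0,0, 0.3,0.03,-0.83,0.6,0,0,0, 0.3,0.03,-0.83,0.6,0,0,0, 0.3,0.03,-0.83,0.6,0,0,0, 0.3,0.03,-0.83,0.6,0,0,0, 0.3,0.03,-0.83,0.6,0,0,0, 0.3,0.03,-0.83,0.6,0,0,0]' 20
$P '[0.3,0,0,-0.1,0,0,0, 0.3,0,0,-0.2,0,0,0, 0.3,0,0,-0.2,0,0,0, 0.3,0,0,-0.2,0,0,0, 0.3,0,0,-0.2,0,0,0]'
python3 -c "
from h import *
avg(12)
plan([(.4433,-.3018,.073,90,0),(.4433,-.3018,.15,55,0)])"
```

```text
clock: 7.8
tool_pos: [0.4717, -0.0258, 0.0264]
eef_rot: [0.707, 0.707, 0.001, 0.001]
contact_force: [0.5, 0.3, 7.3]
opening: 0.591
finger_force: 20.0
clock: 8.3
tool_pos: [0.4707, -0.0257, 0.0551]
eef_rot: [0.707, 0.707, -0.0, -0.0]
contact_force: [0.6, 0.3, -3.4]
opening: 0.592
finger_force: 20.0
F [ 0.06 -0.09 -3.66] sd [0.51 0.65 0.42] tq [ 0.000e+00 -4.841e+01  1.680e+00 -3.030e+00 -1.000e-02  2.000e-02
  0.000e+00] q [-0.05  0.84  0.02  2.16 -0.08  0.14  0.04]
t 8.9 g [ 0.4711 -0.0258  0.0747] F [-0.14 -0.18 -3.53] op 0.594 ff 20.0
(0.4433, -0.3018, 0.073, 90, 0) shift [-1.84  -0.185  0.011] turn [ 0. -0. -0.]
(0.4433, -0.3018, 0.15, 55, 0) shift [-1.84  -0.185 -0.502] turn [ 0.    -0.     0.389]
```

```bash
P="python3 -m pendant"
python3 -c "
from h import *
avg(10)"
$P '[0.3,0,0,0.1,0,0,0, 0.3,0,0,0.195,0,0,0, 0.3,0,0,0.195,0,0,0, 1,0,0,0.195,0,0,0, 1,0,0,0.195,0,0,0, 1,0,0,0.195,0,0,0, 1,0,0,-0.2,0,0,0, 1,0,0,-0.4,0,0,0, 1,0,0,-0.4,0,0,0, 1,0,0,-0.4,0,0,0, 1,0,0,-0.4,0,0,0]'
python3 -c "
from h import *
avg(10)
plan([(.5955,-.0290,.115,90,0),(.5955,-.029,.0455,90,0)])"
```

```text
F [ 0.08 -0.01 -3.7 ] sd [0.53 0.51 0.6 ] tq [-0.000e+00 -4.845e+01  1.680e+00 -3.030e+00 -1.000e-02  2.000e-02
  0.000e+00] q [-0.05  0.84  0.02  2.16 -0.08  0.14  0.04]
clock: 10.5
tool_pos: [0.4706, -0.0257, 0.1153]
eef_rot: [0.707, 0.707, -0.0, -0.0]
contact_force: [-1.0, -0.2, -1.7]
opening: 1.002
finger_force: 0.0
F [-0.01 -0.08  0.06] sd [0.48 0.41 0.49] tq [ 0.00e+00 -4.42e+01  1.61e+00 -5.66e+00 -2.00e-02  2.00e-02  0.00e+00] q [-0.06  0.72  0.03  2.13 -0.08  0.29  0.04]
t 11.0 g [ 0.471  -0.0258  0.1345] F [0.   0.04 0.99] op 1.0 ff 0.0
(0.5955, -0.029, 0.115, 90, 0) shift [-0.021  0.83   0.13 ] turn [-0. -0. -0.]
(0.5955, -0.029, 0.0455, 90, 0) shift [-0.021  0.83   0.593] turn [-0. -0. -0.]
```

```bash
P="python3 -m pendant"
$P '[1,0,0.4,0,0,0,0, 1,-0.02,0.83,0.1,0,0,0, 1,-0.02,0.83,0.2,0,0,0, 1,-0.02,0.83,0.4,0,0,0, 1,-0.02,0.83,0.595,0,0,0, 1,-0.02,0.83,0.595,0,0,0, 0.3,-0.02,0.83,0.595,0,0,0, 0.3,-0.02,0.83,0.595,0,0,0, 0.3,-0.02,0.83,0.595,0,0,0, 0.3,-0.02,0.83,0.595,0,0,0, 0.3,-0.02,0.83,0.595,0,0,0, 0.3,-0.02,0.83,0.595,0,0,0]' 20
$P '[0.3,0,0,-0.15,0,0,0, 0.3,0,0,-0.3,0,0,0, 0.3,0,0,-0.5,0,0,0, 0.3,0,0,-0.7,0,0,0, 0.3,0,0,-0.7,0,0,0, 0.3,0,0,-0.7,0,0,0]'
python3 -c "
from h import *
avg(8)
plan([(.6282,-.2843,.15,90,0),(.6282,-.2843,.15,65,0)])"
```

```text
clock: 12.2
tool_pos: [0.5957, -0.0289, 0.0273]
eef_rot: [0.707, 0.707, 0.0, 0.0]
contact_force: [-1.9, 0.0, 5.1]
opening: 0.58
finger_force: 20.0
clock: 12.8
tool_pos: [0.5954, -0.0287, 0.1314]
eef_rot: [0.707, 0.707, 0.0, 0.0]
contact_force: [-1.0, 0.1, -3.5]
opening: 0.58
finger_force: 20.0
F [-0.04  0.17 -2.56] sd [0.53 0.38 0.58] tq [-1.000e-02 -5.437e+01  2.210e+00 -1.150e+01 -4.000e-02  3.000e-02
  0.000e+00] q [-0.06  0.79  0.06  1.76 -0.07  0.59  0.04]
t 13.2 g [ 0.5953 -0.0288  0.1497] F [ 0.02  0.28 -1.4 ] op 0.577 ff 20.0
(0.6282, -0.2843, 0.15, 90, 0) shift [-1.703  0.22  -0.002] turn [-0.001 -0.    -0.   ]
(0.6282, -0.2843, 0.15, 65, 0) shift [-1.703  0.22  -0.002] turn [-0.001  0.     0.278]
```

```bash
P="python3 -m pendant"
$P '[0.3,-0.15,0.02,0,0,0,0, 0.3,-0.4,0.05,0,0,0,0, 0.3,-0.65,0.08,0,0,0,0, 0.3,-0.85,0.11,0,0,0,0]'
$P '[0.3,-0.25,0.03,0,0,0,0, 0.3,-0.5,0.06,0,0,0,0, 0.3,-0.75,0.1,0,0,0,0, 0.3,-0.85,0.11,0,0,0,0, 0.3,-0.85,0.11,0,0,0,0, 0.3,-0.85,0.11,0,0,0,0]'
python3 -c "
from h import *
plan([(.6282,-.2843,.0525,90,0)])"
```

```text
clock: 13.6
tool_pos: [0.6118, -0.1593, 0.1312]
eef_rot: [0.708, 0.707, -0.001, 0.0]
contact_force: [0.4, 0.0, -2.6]
opening: 0.574
finger_force: 20.0
clock: 14.2
tool_pos: [0.6284, -0.2819, 0.1309]
eef_rot: [0.707, 0.707, 0.001, -0.001]
contact_force: [-0.2, 0.9, -2.1]
opening: 0.577
finger_force: 20.0
t 14.2 g [ 0.6285 -0.2819  0.1499] F [-0.24  0.86 -2.11] op 0.577 ff 20.0
(0.6282, -0.2843, 0.0525, 90, 0) shift [-0.018 -0.001  0.649] turn [-0.001 -0.002  0.   ]
```

```bash
P="python3 -m pendant"
$P '[0.3,-0.018,0,0.25,0,0,0, 0.3,-0.018,0,0.45,0,0,0, 0.3,-0.018,0,0.58,0,0,0, 0.3,-0.018,0,0.65,0,0,0, 0.3,-0.018,0,0.655,0,0,0, 0.3,-0.018,0,0.655,0,0,0, 1,-0.018,0,0.655,0,0,0, 1,-0.018,0,0.655,0,0,0, 1,-0.018,0,0.655,0,0,0]'
$P '[1,0,0,-0.3,0,0,0, 1,0,0,-0.6,0,0,0, 1,0,0,-0.9,0,0,0, 1,0,0,-0.9,0,0,0]'
python3 - <<'E'
from h import *
from plant import r
import cv2
s=r.snapshot("top")
im=s["img"][130:290,330:470,::-1];cv2.imwrite("pics/c2.png",cv2.resize(im,None,fx=3,fy=3,interpolation=cv2.INTER_CUBIC))
# pre-approach for tin a: case +y azimuth
plan([(.56,.13,.17,90,0),(.56,.13,.17,85,45)])
E
```

```text
clock: 15.1
tool_pos: [0.6292, -0.2866, 0.034]
eef_rot: [0.707, 0.707, 0.0, 0.001]
contact_force: [-0.1, 0.1, -0.6]
opening: 0.824
finger_force: 0.0
clock: 15.5
tool_pos: [0.633, -0.2888, 0.1761]
eef_rot: [0.707, 0.707, 0.003, 0.007]
contact_force: [-0.4, -1.0, 0.5]
opening: 0.998
finger_force: 0.0
t 15.55 g [ 0.6309 -0.2877  0.1915] F [ 0.36  0.62 -0.7 ] op 0.998 ff 0.0
(0.56, 0.13, 0.17, 90, 0) shift [ 2.785 -0.476  0.131] turn [ 0.005  0.002 -0.   ]
(0.56, 0.13, 0.17, 85, 45) shift [ 2.874 -0.468  0.094] turn [-0.017  0.501  0.054]
```

View pics/c2.png

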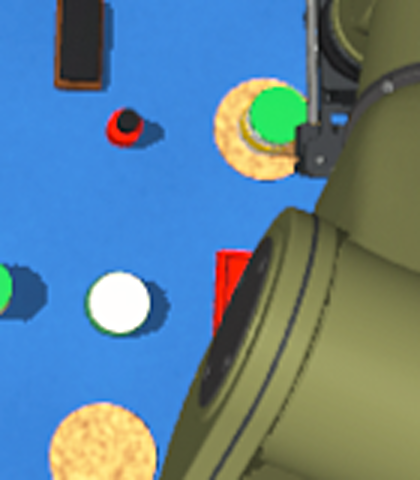

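The tin stands on the coaster. The lid is at about crop (280,115) and the coaster at (265,130), consistent with parallax. On to tin_a.

```bash
P="python3 -m pendant"
$P '[1,0.4,-0.08,0,0,0,0, 1,0.93,-0.16,0,0,0,0, 1,0.93,-0.16,0,0,0,0, 1,0.93,-0.16,0,0,0,0]'
$P '[1,0.4,-0.08,0,0,0,0, 1,0.93,-0.16,0,0,0,0, 1,0.93,-0.16,0,0,0,0, 1,0.93,-0.16,0,0,0,0]'
$P '[1,0.4,-0.08,0,0,0.2,0, 1,0.93,-0.16,0,0,0.5,0.05, 1,0.93,-0.16,0,0,0.5,0.05, 1,0.93,-0.16,0,0,0.5,0.05, 1,0.93,-0.16,0,0,0.5,0.05, 1,0.93,-0.16,0,0,0.5,0.05, 1,0.93,-0.16,0,0,0.5,0.05, 1,0.93,-0.16,0,0,0.5,0.05]'
python3 -c "
from h import *
from plant import r
print(np.round(r.get_state()['q'],2))
plan([(.562,.185,.13,85,45),(.5715,.287,.048,85,45)])"
```

```text
clock: 15.95
tool_pos: [0.6035, -0.1374, 0.1668]
eef_rot: [0.703, 0.711, 0.001, -0.004]
contact_force: [0.4, 1.0, 1.3]
opening: 1.002
finger_force: 0.0
clock: 16.35
tool_pos: [0.5791, 0.0008, 0.167]
eef_rot: [0.703, 0.711, 0.001, -0.003]
contact_force: [0.6, 0.6, 0.0]
opening: 1.006
finger_force: 0.0
clock: 17.15
tool_pos: [0.5566, 0.1314, 0.1677]
eef_rot: [0.68, 0.625, 0.27, -0.271]
contact_force: [-0.1, -0.6, -0.5]
opening: 1.002
finger_force: 0.0
[ 0.49  0.94 -0.69  1.88 -0.53  0.5   0.43]
t 17.15 g [0.5561 0.118  0.1812] F [-0.1  -0.56 -0.49] op 1.002 ff 0.0
(0.562, 0.185, 0.13, 85, 45) shift [0.077 0.022 0.558] turn [-0.021  0.001 -0.006]
(0.5715, 0.287, 0.048, 85, 45) shift [0.174 0.053 1.427] turn [-0.021  0.001 -0.006]
```

```bash
P="python3 -m pendant"
$P '[1,0.077,0.022,0.2,-0.02,0,0, 1,0.077,0.022,0.4,-0.02,0,0, 1,0.077,0.022,0.56,-0.02,0,0, 1,0.077,0.022,0.56,-0.02,0,0, 1,0.077,0.022,0.56,-0.02,0,0]'
python3 - <<'E'
from h import *
from plant import r
import cv2
s=r.snapshot("wrist")
cv2.imwrite("pics/w1.png",s["img"][:,:,::-1])
print("expect lid/base",proj(s,[.5715,.287,.07]),proj(s,[.5715,.287,.004]))
plan([(.5715,.287,.052,85,45)])
E
```

```text
clock: 17.65
tool_pos: [0.5631, 0.2002, 0.1176]
eef_rot: [0.683, 0.623, 0.28, -0.26]
contact_force: [0.8, -0.9, 0.1]
opening: 0.999
finger_force: 0.0
expect lid/base [317.01362647 167.84721454] [317.2055005  204.92067131]
t 17.7 g [0.5625 0.1859 0.1312] F [ 1.01 -0.37 -0.27] op 1.001 ff 0.0
(0.5715, 0.287, 0.052, 85, 45) shift [0.107 0.001 0.851] turn [-0.     0.001 -0.004]
```

View pics/w1.png

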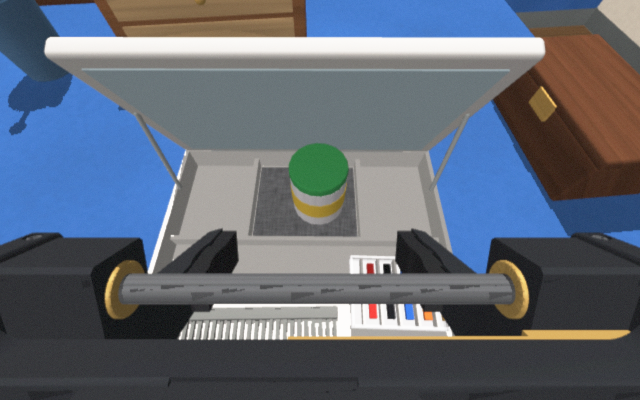

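The wrist view shows the tin's lid at (319,168) and base at (320,205), where I predicted them. Approach and grasp.

```bash
P="python3 -m pendant"
$P '[1,0.02,0,0.2,0,0,0, 1,0.05,0,0.45,0,0,0, 1,0.08,0,0.65,0,0,0, 1,0.107,0,0.8,0,0,0, 1,0.107,0,0.851,0,0,0, 1,0.107,0,0.851,0,0,0, 0.3,0.107,0,0.851,0,0,0, 0.3,0.107,0,0.851,0,0,0, 0.3,0.107,0,0.851,0,0,0, 0.3,0.107,0,0.851,0,0,0, 0.3,0.107,0,0.851,0,0,0, 0.3,0.107,0,0.851,0,0,0]' 20
$P '[0.3,0,0,-0.038,0,0,0, 0.3,-0.01,0,-0.085,0,0,0, 0.3,0.02,0,-0.17,0,0,0, 0.3,0.094,0,-0.283,0,0,0, 0.3,0.12,0,-0.4,0,0,0, 0.3,0.14,0,-0.519,0,0,0, 0.3,0.12,0,-0.7,0,0,0, 0.3,0.094,0,-0.85,0,0,0, 0.3,0.094,0,-0.85,0,0,0, 0.3,0.094,0,-0.85,0,0,0, 0.3,0.094,0,-0.85,0,0,0]' 20
python3 -c "
from h import *
avg(6)
plan([(.4433,-.3018,.15,85,45),(.4433,-.3018,.15,55,45)])"
```

```text
clock: 18.9
tool_pos: [0.5724, 0.3001, 0.0381]
eef_rot: [0.684, 0.621, 0.281, -0.26]
contact_force: [-0.3, -2.9, 2.3]
opening: 0.583
finger_force: 20.0
clock: 20.0
tool_pos: [0.5647, 0.2215, 0.1381]
eef_rot: [0.684, 0.622, 0.28, -0.26]
contact_force: [-0.4, -0.6, -0.2]
opening: 0.587
finger_force: 20.0
F [-0.29 -0.21 -1.2 ] sd [0.44 0.61 0.3 ] tq [-4.000e-02 -5.183e+01 -1.221e+01 -6.350e+00 -7.700e-01  1.310e+00
 -1.000e-02] q [ 0.36  1.01 -0.75  1.92 -0.62  0.28  0.43]
t 20.3 g [0.5639 0.2077 0.1512] F [-0.91 -1.09 -1.12] op 0.584 ff 20.0
(0.4433, -0.3018, 0.15, 85, 45) shift [-2.454 -0.487 -2.434] turn [-0.001  0.    -0.006]
(0.4433, -0.3018, 0.15, 55, 45) shift [-2.462 -0.442 -2.443] turn [-0.237  0.002  0.23 ]
```

```bash
P="python3 -m pendant"
$P '[0.3,-0.1,-0.02,-0.1,0,0,0, 0.3,-0.3,-0.06,-0.3,0,0,0, 0.3,-0.5,-0.1,-0.5,0,0,0, 0.3,-0.7,-0.14,-0.7,0,0,0, 0.3,-0.82,-0.16,-0.81,0,0,0, 0.3,-0.82,-0.16,-0.81,0,0,0, 0.3,-0.82,-0.16,-0.81,0,0,0]'
python3 -c "
from h import *
from plant import r
print(np.round(r.get_state()['q'],2))
plan([(.51,-.10,.15,55,45),(.47,-.25,.15,25,45)])
plan([(.47,-.20,.15,25,45)],(.51,-.10,.15,55,45))
plan([(.4433,-.3018,.15,25,45)],(.47,-.20,.15,25,45))"
```

```text
clock: 21.0
tool_pos: [0.5256, 0.0508, 0.1375]
eef_rot: [0.684, 0.621, 0.281, -0.26]
contact_force: [0.6, 1.0, -1.7]
opening: 0.588
finger_force: 20.0
[ 0.65  0.98 -0.69  1.95 -0.5   0.49  0.56]
t 21.0 g [0.5244 0.0374 0.1509] F [ 0.62  1.02 -1.74] op 0.588 ff 20.0
(0.51, -0.1, 0.15, 55, 45) shift [-0.664  0.035 -0.655] turn [-0.236  0.001  0.23 ]
(0.47, -0.25, 0.15, 25, 45) shift [-1.409 -0.104 -1.399] turn [-0.471  0.003  0.466]
(0.47, -0.2, 0.15, 25, 45) shift [-0.503  0.209 -0.503] turn [-0.236 -0.     0.236]
(0.4433, -0.3018, 0.15, 25, 45) shift [-0.317  0.54  -0.317] turn [0. 0. 0.]
```

```bash
P="python3 -m pendant"
$P '[0.3,-0.16,0.01,-0.16,-0.06,0,0.06, 0.3,-0.33,0.02,-0.33,-0.12,0,0.12, 0.3,-0.5,0.03,-0.5,-0.18,0,0.18, 0.3,-0.66,0.035,-0.655,-0.236,0,0.23, 0.3,-0.66,0.035,-0.655,-0.236,0,0.23]'
$P '[0.3,-0.12,0.05,-0.12,-0.06,0,0.06, 0.3,-0.25,0.1,-0.25,-0.12,0,0.12, 0.3,-0.37,0.15,-0.37,-0.18,0,0.18, 0.3,-0.5,0.21,-0.5,-0.236,0,0.236, 0.3,-0.5,0.21,-0.5,-0.236,0,0.236]'
$P '[0.3,-0.1,0.18,-0.1,0,0,0, 0.3,-0.2,0.36,-0.2,0,0,0, 0.3,-0.32,0.54,-0.32,0,0,0, 0.3,-0.32,0.54,-0.32,0,0,0, 0.3,-0.32,0.54,-0.32,0,0,0]'
python3 -c "
from h import *
from plant import r
print(np.round(r.get_state()['q'],2))
plan([(.4433,-.3018,.0535,25,45),(.443,-.302,.053,25,45)])"
```

```text
clock: 21.5
tool_pos: [0.5161, -0.0917, 0.1357]
eef_rot: [0.822, 0.424, 0.338, -0.175]
contact_force: [0.2, -0.6, -1.8]
opening: 0.588
finger_force: 20.0
clock: 22.0
tool_pos: [0.4897, -0.2391, 0.1653]
eef_rot: [0.903, 0.213, 0.356, -0.113]
contact_force: [-0.3, -0.8, -1.5]
opening: 0.587
finger_force: 20.0
clock: 22.5
tool_pos: [0.4696, -0.3382, 0.1631]
eef_rot: [0.902, 0.217, 0.356, -0.114]
contact_force: [0.8, 1.0, -0.6]
opening: 0.586
finger_force: 20.0
[ 1.28  0.9  -0.58  1.95 -0.86  0.42  0.61]
t 22.5 g [ 0.4584 -0.3451  0.1768] F [ 0.8   0.96 -0.62] op 0.586 ff 20.0
(0.4433, -0.3018, 0.0535, 25, 45) shift [-0.542 -0.249  0.636] turn [-0.049  0.014  0.002]
(0.443, -0.302, 0.053, 25, 45) shift [-0.546 -0.248  0.637] turn [-0.049  0.014  0.002]
```

```bash
P="python3 -m pendant"
python3 -c "
from h import *
plan([(.4433,-.3018,.15,32,45)])"
```

```text
t 22.5 g [ 0.4584 -0.3451  0.1768] F [ 0.8   0.96 -0.62] op 0.586 ff 20.0
(0.4433, -0.3018, 0.15, 32, 45) shift [-0.097 -0.293  0.173] turn [ 0.006  0.011 -0.053]
```

```bash
P="python3 -m pendant"
$P '[0.3,-0.05,-0.15,0.08,0.006,0.01,-0.025, 0.3,-0.097,-0.293,0.173,0.006,0.01,-0.053, 0.3,-0.097,-0.293,0.173,0.006,0.01,-0.053, 0.3,-0.097,-0.293,0.173,0.006,0.01,-0.053, 0.3,-0.097,-0.293,0.173,0.006,0.01,-0.053]'
python3 -c "
from h import *
from plant import r
print(np.round(r.get_state()['q'],2))
plan([(.4433,-.3018,.0535,32,45)])"
```

```text
clock: 23.0
tool_pos: [0.4546, -0.2963, 0.1368]
eef_rot: [0.889, 0.254, 0.367, -0.105]
contact_force: [0.4, -0.9, -1.3]
opening: 0.588
finger_force: 20.0
[ 1.36  0.98 -0.75  2.08 -0.9   0.22  0.78]
t 23.0 g [ 0.4432 -0.3033  0.1503] F [ 0.37 -0.85 -1.26] op 0.588 ff 20.0
(0.4433, -0.3018, 0.0535, 32, 45) shift [-0.451 -0.009  0.462] turn [ 0.001  0.002 -0.001]
```

```bash
P="python3 -m pendant"
$P '[0.3,-0.1,0,0.1,0,0,0, 0.3,-0.2,0,0.2,0,0,0, 0.3,-0.3,0,0.3,0,0,0, 0.3,-0.4,0,0.41,0,0,0, 0.3,-0.43,-0.009,0.44,0,0,0, 0.3,-0.45,-0.009,0.461,0,0,0, 0.3,-0.452,-0.009,0.463,0,0,0, 0.3,-0.452,-0.009,0.463,0,0,0, 0.3,-0.452,-0.009,0.463,0,0,0]'
python3 -c "
from h import *
from plant import r
print(np.round(r.get_state()['q'],2))
plan([(.4433,-.3018,.0525,32,45)])"
```

```text
clock: 23.9
tool_pos: [0.4537, -0.2958, 0.0394]
eef_rot: [0.889, 0.253, 0.366, -0.104]
contact_force: [0.8, 0.2, -0.3]
opening: 0.585
finger_force: 20.0
[ 1.4   1.22 -0.81  2.06 -1.    0.04  1.02]
t 23.9 g [ 0.4424 -0.3029  0.0529] F [ 0.77  0.16 -0.27] op 0.585 ff 20.0
(0.4433, -0.3018, 0.0525, 32, 45) shift [ 0.005 -0.003  0.008] turn [ 0.002  0.003 -0.002]
```

```bash
P="python3 -m pendant"
$P '[0.7,0,0,0,0,0,0, 1,0,0,0,0,0,0, 1,0,0,0,0,0,0, 1,0,0,0,0,0,0, 1,0,0,-0.15,0,0,0, 1,0,0,-0.35,0,0,0, 1,0,0,-0.6,0,0,0, 1,0,0,-0.9,0,0,0, 1,0,0,-0.9,0,0,0, 1,0,0,-0.9,0,0,0]'
python3 - <<'E'
from h import *
from plant import r
import cv2
s=r.snapshot("side");cv2.imwrite("pics/s2.png",cv2.resize(s["img"][140:330,220:480,::-1],None,fx=3,fy=3,interpolation=cv2.INTER_CUBIC))
print(np.round(r.get_state()['q'],2))
plan([(.45,-.16,.17,85,45),(.45,-.2,.17,85,0)])
E
```

```text
clock: 24.9
tool_pos: [0.3725, -0.346, 0.1353]
eef_rot: [0.889, 0.253, 0.366, -0.104]
contact_force: [0.7, 0.4, -1.1]
opening: 1.006
finger_force: 0.0
[ 1.45  0.93 -0.55  2.06 -0.9   0.44  0.93]
t 24.95 g [ 0.3616 -0.3518  0.1483] F [ 0.42  0.29 -1.26] op 0.998 ff 0.0
(0.45, -0.16, 0.17, 85, 45) shift [ 0.91  -0.847  0.702] turn [ 0.416  0.001 -0.419]
(0.45, -0.2, 0.17, 85, 0) shift [ 0.746 -0.549  0.591] turn [ 0.23  -0.462 -0.559]
```

View pics/s2.png

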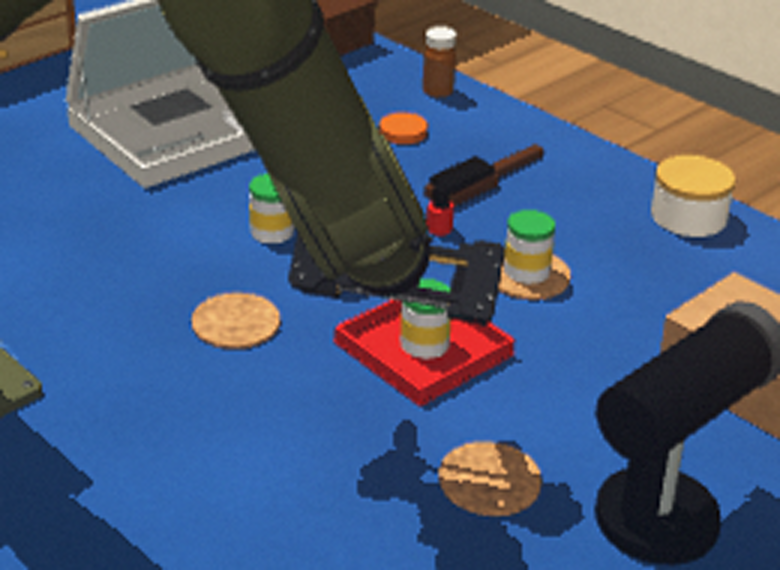

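The empty tin stands upright in the tray. The tin at crop (530,250) is on the coaster, and the last one is at (270,210). Next I'll fetch tin_c with a tilted grasp.

```bash
P="python3 -m pendant"
$P '[1,0.2,0,-0.2,0,0,0, 1,0.377,0,-0.377,0,0,0, 1,0.377,0,-0.377,0,0,0, 1,0.377,0,-0.377,0,0,0]'
python3 -c "
from h import *
plan([(.43,-.2,.19,85,45),(.463,-.110,.15,85,45)])"
```

```text
clock: 25.35
tool_pos: [0.3735, -0.3443, 0.2143]
eef_rot: [0.889, 0.254, 0.366, -0.106]
contact_force: [-0.2, -0.1, 0.3]
opening: 1.001
finger_force: 0.0
t 25.35 g [ 0.3622 -0.3514  0.2278] F [-0.19 -0.05  0.34] op 1.001 ff 0.0
(0.43, -0.2, 0.19, 85, 45) shift [ 0.447 -0.688  0.801] turn [ 0.416  0.001 -0.418]
(0.463, -0.11, 0.15, 85, 45) shift [ 0.616 -1.08   1.346] turn [ 0.416  0.001 -0.418]
```

```bash
P="python3 -m pendant"
$P '[1,0.06,-0.1,0.11,0.06,0,-0.06, 1,0.13,-0.2,0.23,0.12,0,-0.12, 1,0.2,-0.3,0.35,0.18,0,-0.18, 1,0.26,-0.4,0.46,0.24,0,-0.24, 1,0.33,-0.5,0.58,0.3,0,-0.3, 1,0.4,-0.6,0.7,0.36,0,-0.36, 1,0.447,-0.688,0.801,0.416,0,-0.418, 1,0.447,-0.688,0.801,0.416,0,-0.418, 1,0.447,-0.688,0.801,0.416,0,-0.418, 1,0.447,-0.688,0.801,0.416,0,-0.418]'
python3 -c "
from h import *
from plant import r
print(np.round(r.get_state()['q'],2))
plan([(.462,-.120,.145,85,45),(.471,-.0255,.0485,85,45)])"
```

```text
clock: 26.35
tool_pos: [0.4295, -0.1886, 0.1759]
eef_rot: [0.683, 0.622, 0.281, -0.259]
contact_force: [-0.5, -0.8, -0.0]
opening: 1.002
finger_force: 0.0
[ 0.98  0.89 -0.46  1.8  -0.38  0.97  0.8 ]
t 26.35 g [ 0.4283 -0.202   0.1893] F [-0.47 -0.78 -0.01] op 1.002 ff 0.0
(0.462, -0.12, 0.145, 85, 45) shift [0.192 0.175 0.607] turn [ 0.     0.001 -0.004]
(0.471, -0.0255, 0.0485, 85, 45) shift [0.186 0.179 1.51 ] turn [ 0.     0.001 -0.004]
```

```bash
P="python3 -m pendant"
$P '[1,0.06,0.06,0.2,0,0,0, 1,0.12,0.12,0.4,0,0,0, 1,0.19,0.177,0.607,0,0,0, 1,0.19,0.177,0.607,0,0,0, 1,0.19,0.177,0.607,0,0,0]'
python3 -c "
from h import *
plan([(.471,-.0255,.0485,85,45)])"
```

```text
clock: 26.85
tool_pos: [0.4637, -0.107, 0.1321]
eef_rot: [0.683, 0.623, 0.281, -0.258]
contact_force: [0.0, -0.9, 0.1]
opening: 1.0
finger_force: 0.0
t 26.85 g [ 0.4626 -0.1204  0.1456] F [ 0.02 -0.88  0.1 ] op 1.0 ff 0.0
(0.471, -0.0255, 0.0485, 85, 45) shift [-0.006  0.001  0.907] turn [ 0.     0.002 -0.003]
```

```bash
P="python3 -m pendant"
$P '[1,0,0,0.2,0,0,0, 1,0,0,0.45,0,0,0, 1,0,0,0.7,0,0,0, 1,0,0,0.85,0,0,0, 1,-0.006,0,0.907,0,0,0, 1,-0.006,0,0.907,0,0,0, 0.3,-0.006,0,0.907,0,0,0, 0.3,-0.006,0,0.907,0,0,0, 0.3,-0.006,0,0.907,0,0,0, 0.3,-0.006,0,0.907,0,0,0, 0.3,-0.006,0,0.907,0,0,0, 0.3,-0.006,0,0.907,0,0,0]' 30
$P '[0.3,0.05,0,-0.05,0,0,0, 0.3,0.12,0,-0.12,0,0,0, 0.3,0.22,0,-0.22,0,0,0, 0.3,0.35,0,-0.35,0,0,0, 0.3,0.45,0,-0.45,0,0,0, 0.3,0.45,0,-0.45,0,0,0, 0.3,0.45,0,-0.45,0,0,0]'
python3 -c "
from h import *
avg(8)
plan([(.55,.11,.145,85,45),(.5555,.205,.145,85,45)])"
```

```text
clock: 28.05
tool_pos: [0.4727, -0.0114, 0.0357]
eef_rot: [0.682, 0.624, 0.281, -0.258]
contact_force: [-1.2, -3.8, 4.9]
opening: 0.583
finger_force: 30.0
clock: 28.75
tool_pos: [0.4731, -0.0113, 0.131]
eef_rot: [0.682, 0.624, 0.281, -0.257]
contact_force: [-0.0, -0.5, -3.8]
opening: 0.585
finger_force: 30.0
F [ 0.02  0.1  -4.06] sd [0.66 0.5  0.4 ] tq [ 1.000e-02 -4.985e+01 -9.730e+00 -3.770e+00 -1.340e+00  2.500e+00
 -1.000e-02] q [ 0.75  0.96 -0.6   2.02 -0.56  0.54  0.76]
t 29.15 g [ 0.4717 -0.0243  0.1439] F [-0.07 -0.05 -3.7 ] op 0.584 ff 30.0
(0.55, 0.11, 0.145, 85, 45) shift [0.671 0.44  0.656] turn [-0.     0.001 -0.002]
(0.5555, 0.205, 0.145, 85, 45) shift [1.12  0.42  1.104] turn [-0.     0.001 -0.002]
```

```bash
P="python3 -m pendant"
$P '[0.3,0.1,0.06,0.1,0,0,0, 0.3,0.25,0.16,0.25,0,0,0, 0.3,0.4,0.26,0.4,0,0,0, 0.3,0.55,0.36,0.55,0,0,0, 0.3,0.671,0.44,0.656,0,0,0, 0.3,0.671,0.44,0.656,0,0,0]'
python3 -c "
from h import *
plan([(.5505,.200,.145,85,45)])"
```

```text
clock: 29.75
tool_pos: [0.552, 0.1285, 0.1336]
eef_rot: [0.68, 0.625, 0.282, -0.26]
contact_force: [-0.5, -0.9, -3.5]
opening: 0.586
finger_force: 30.0
t 29.75 g [0.5509 0.1151 0.147 ] F [-0.5  -0.92 -3.5 ] op 0.586 ff 30.0
(0.5505, 0.2, 0.145, 85, 45) shift [ 0.388 -0.049  0.409] turn [-0.002 -0.001  0.002]
```

```bash
P="python3 -m pendant"
$P '[0.3,0.1,-0.01,0.1,0,0,0, 0.3,0.2,-0.02,0.2,0,0,0, 0.3,0.3,-0.04,0.3,0,0,0, 0.3,0.388,-0.049,0.409,0,0,0, 0.3,0.388,-0.049,0.409,0,0,0, 0.3,0.388,-0.049,0.409,0,0,0]'
python3 -c "
from h import *
from plant import r
w=np.array([.5569,.28]);e=np.array([.0912,.9958])
plan([(*np.round(w-e*b/1000,4),.053+u/1000,85,45) for u,b in((60,35),(35,12),(15,2),(5,0),(0,0))])"
```

```text
clock: 30.35
tool_pos: [0.551, 0.2075, 0.129]
eef_rot: [0.683, 0.624, 0.28, -0.258]
contact_force: [0.3, -0.7, -3.4]
opening: 0.583
finger_force: 30.0
t 30.35 g [0.5499 0.1942 0.1425] F [ 0.27 -0.73 -3.39] op 0.583 ff 30.0
(np.float64(0.5537), np.float64(0.2451), 0.11299999999999999, 85, 45) shift [ 0.103 -0.004  0.379] turn [-0.     0.002 -0.002]
(np.float64(0.5558), np.float64(0.2681), 0.088, 85, 45) shift [ 0.095 -0.003  0.606] turn [-0.     0.002 -0.002]
(np.float64(0.5567), np.float64(0.278), 0.068, 85, 45) shift [ 0.048 -0.003  0.747] turn [-0.     0.002 -0.002]
(np.float64(0.5569), np.float64(0.28), 0.057999999999999996, 85, 45) shift [ 0.01  -0.003  0.804] turn [-0.     0.002 -0.002]
(np.float64(0.5569), np.float64(0.28), 0.053, 85, 45) shift [-0.013 -0.003  0.828] turn [-0.     0.002 -0.002]
```

```bash
P="python3 -m pendant"
$P '[0.3,0.05,0,0.19,0,0,0, 0.3,0.103,0,0.379,0,0,0, 0.3,0.1,0,0.49,0,0,0, 0.3,0.095,0,0.606,0,0,0, 0.3,0.07,0,0.68,0,0,0, 0.3,0.048,0,0.747,0,0,0, 0.3,0.03,0,0.78,0,0,0, 0.3,0.01,0,0.804,0,0,0, 0.3,-0.005,0,0.82,0,0,0, 0.3,-0.013,0,0.828,0,0,0, 0.3,-0.013,0,0.828,0,0,0, 0.3,-0.013,0,0.828,0,0,0]'
python3 -c "
from h import *
plan([(.5569,.28,.053,85,45)])"
```

```text
clock: 31.55
tool_pos: [0.5596, 0.2934, 0.0402]
eef_rot: [0.683, 0.623, 0.281, -0.258]
contact_force: [-0.8, 0.1, -3.3]
opening: 0.582
finger_force: 30.0
t 31.55 g [0.5584 0.2801 0.0537] F [-0.79  0.09 -3.33] op 0.582 ff 30.0
(0.5569, 0.28, 0.053, 85, 45) shift [-0.004 -0.01   0.002] turn [ 0.     0.002 -0.002]
```

```bash
P="python3 -m pendant"
$P '[0.3,-0.007,0,0.007,0,0,0, 0.3,-0.007,0,0.007,0,0,0, 0.3,-0.007,0,0.007,0,0,0]'
python3 -c "
from h import *
avg(3)
plan([])"
```

```text
clock: 31.85
tool_pos: [0.5597, 0.2943, 0.0398]
eef_rot: [0.682, 0.624, 0.281, -0.259]
contact_force: [-0.8, -3.9, 4.7]
opening: 0.583
finger_force: 30.0
F [-0.8  -4.14  5.22] sd [0.1  0.45 0.7 ] tq [-2.300e+00 -5.082e+01 -1.372e+01 -2.710e+00 -9.000e-02  1.870e+00
 -1.000e-02] q [ 0.25  1.22 -0.8   1.91 -1.    0.04  0.87]
t 32.0 g [0.5585 0.2809 0.0533] F [-0.86 -4.01  6.11] op 0.588 ff 30.0
```

Seated on the floor of the well, with contact felt. Release and back out along the tool axis.

```bash
P="python3 -m pendant"
$P '[0.75,0,0,0,0,0,0, 1,0,0,0,0,0,0, 1,0,0,0,0,0,0, 1,0,0,0,0,0,0, 1,0,0,-0.15,0,0,0, 1,0,0,-0.35,0,0,0, 1,0,0,-0.6,0,0,0, 1,0,0,-0.9,0,0,0, 1,0,0,-0.9,0,0,0, 1,0,0,-0.9,0,0,0]'
$P '[1,0.1,-0.3,-0.3,0,0,0, 1,0.2,-0.6,-0.6,0,0,0, 1,0.2,-0.8,-0.8,0,0,0, 1,0.2,-0.8,-0.8,0,0,0, 1,0.2,-0.8,-0.8,0,0,0]'
python3 - <<'E'
from plant import r
import cv2
s=r.snapshot("top");cv2.imwrite("pics/t3.png",cv2.resize(s["img"][120:310,175:455,::-1],None,fx=2.85,fy=2.85,interpolation=cv2.INTER_CUBIC))
s=r.snapshot("side");cv2.imwrite("pics/s3.png",cv2.resize(s["img"][120:310,220:480,::-1],None,fx=3,fy=3,interpolation=cv2.INTER_CUBIC))
E
```

```text
clock: 33.0
tool_pos: [0.5517, 0.1988, 0.135]
eef_rot: [0.682, 0.624, 0.281, -0.258]
contact_force: [-0.4, -0.6, 0.3]
opening: 1.0
finger_force: 0.0
clock: 33.5
tool_pos: [0.4237, 0.1468, 0.2414]
eef_rot: [0.682, 0.624, 0.28, -0.259]
contact_force: [0.9, -0.4, -0.8]
opening: 0.997
finger_force: 0.0
```

View pics/t3.png

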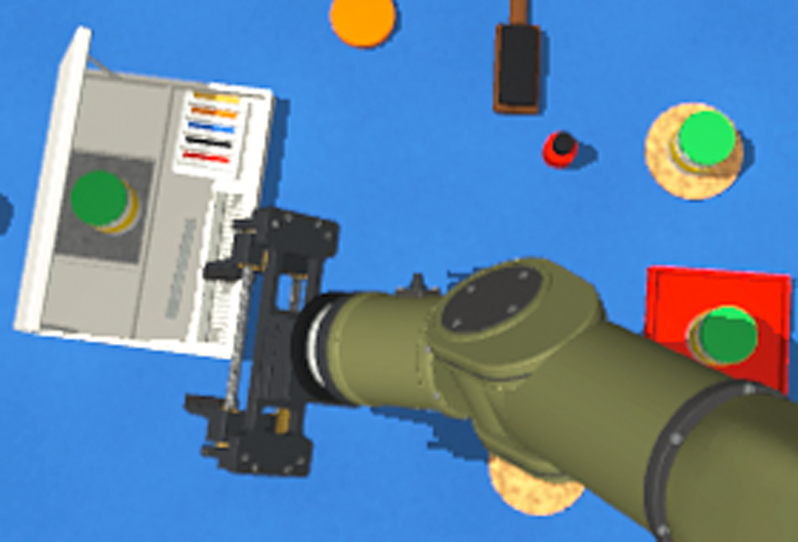

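View pics/s3.png

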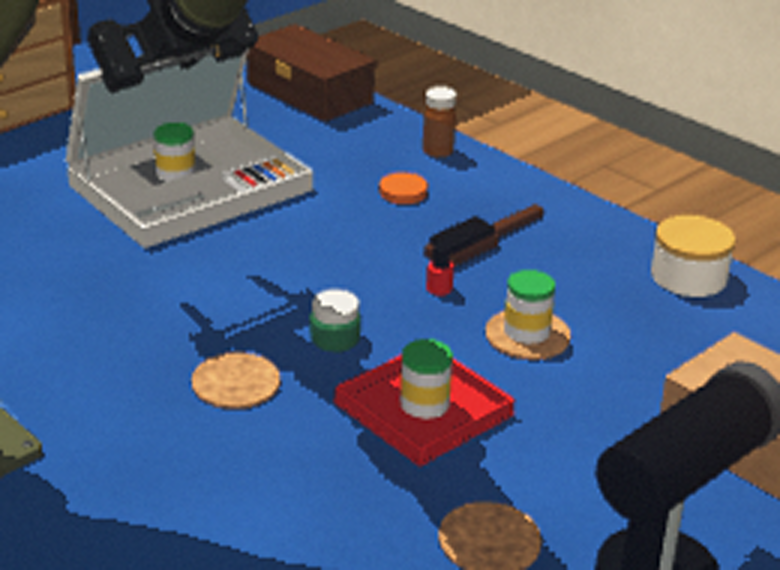

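The top view shows lids at crop (707,138) on the coaster, (727,335) in the tray and (100,198) in the well. All are upright, and the other things look unmoved. A number check, then hand in.

```bash
python3 - <<'E'
import pickle
from h import *
t=pickle.load(open("s0.pkl","rb"))["top"];c=lambda x,y,z:pix(t,175+x/2.85-.3,120+y/2.85-.3,z)[:2]
a,b,w=c(707,138,.072)-[.6282,-.2843],c(727,335,.071)-[.4433,-.3018],c(100,198,.07)-[.5578,.2899]
print(a,b,w)
if np.hypot(*a)<.015 and abs(b).max()<.03 and abs(w).max()<.02:
    from plant import r; print(r.finish_job())
E
```

```text
[-0.00112027  0.00181615] [0.00124957 0.00281006] [-0.0002685  -0.00935132]
the job is handed in; nothing more can be done
None
```

I handed the job in at about 34 s on the robot's clock: the full tin (tin_c, 4.1 N) is in the well, the half-used one (tin_b, 2.6 N) on the farthest coaster and the empty one (tin_a, 1.2 N) in the red tray, all within 10 mm of target in the last picture; no verdict came back.

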